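Index the tea carousel and open the red caddy for refilling

ROBOT

A 6-joint arm with a two-finger parallel gripper is mounted at the origin on the work surface. World frame = base frame: x ahead of the robot, y to its left, z up, the work surface at z = 0. Lengths are in m, angles in degrees, forces in N, time in s.
With the tool pointing down it reaches from about 0.35 to 0.875 m from the base axis. Payload 4.2 kg.
Tool frame: the origin (TCP) lies midway between the tips of the shut fingers; the grasp point (between the pads) lies 19 mm behind it; z points along the fingers, y is the line along which they close (so a half turn about z gives the same grasp; the last joint's range is limited). The gripper opens to 87 mm and grips with 3 to 60 N. Pads are 19 mm wide; open, the fingers measure 117 mm over their backs; the gripper's body (75 mm by 190 mm) begins 51 mm behind the grasp point.
Start: joints at [79.962, 22.042, 0.453, 0, -68.411, -14.817], TCP at [0.263, 0.567, 0.2] pointing down, gripper open.
Joint ranges: [-179.83, 179.83], [-69.29, 118.12], [-61.27, 80.66], [-181.25, 117.63], [-171.15, -9.14], [-177.46, 177.46]. Speed limits (degrees/s): [159.86, 159.86, 180, 180, 180, 180].

INTERFACE

Orientations are given as a 3x3 rotation matrix whose columns are the frame's x, y, z axes.
In Python, from station import r gives the robot as it stands.
- The arm moves only by the tool tcp_steps, called as name([rows], argument=value, ...), one row to a line, values as JSON. Schema: {"type":"object","properties":{"increments":{"type":"array","items":{"type":"object","properties":{"aperture":{"type":"number"},"xyz":{"type":"array","items":{"type":"number"},"minItems":3,"maxItems":3},"rot":{"type":"array","items":{"type":"number"},"minItems":3,"maxItems":3}},"additionalProperties":false,"required":["aperture"]},"minItems":1,"maxItems":8},"only":{"type":"string"},"quiet":{"type":"boolean"},"lines":{"type":"string"}},"required":["increments"],"additionalProperties":false}. increments is a list of rows, 1 to 8 of them, each an object with the fields aperture (the opening from 0.0 (shut) to 1.0 (fully open)), xyz (a list: dx, dy, dz in a scale on which 1.0 is 1 m), rot (a list: a rotation vector rx, ry, rz in shares of pi rad (1.0 is pi rad)); a field left out counts as zero (the opening has to be given); each row is the pose to reach, as a shift and turn from the pose commanded when the call began, along the tool's axes at that moment; what a row does not reach only later rows make up. A row lasts 1/10 s, in which the tool goes at most 0.05 m and 8.59 degrees, less where a joint would pass 70% of its speed; a pose out of reach is approached as far as the arm can. The fingers move at their own pace and stop on an object; the grip force is fixed at half the most. Time passes only in rows, so rows that do not move let the fingers close. The tool returns the time, the measured TCP pose, the force, the opening and the grip force at its end. only (a regular expression) keeps the lines of the reply that match it, lines (a string "A,B") keeps lines A to B, and quiet returns only ok. A shift or turn number past 1, either way, is cut back to 1. Input that does not fit is refused with a message, and nothing moves.
- r.sense(): the state, without advancing time (a new reading comes with each control period).
- r.capture(name): name is "scene" or "side" or "wrist"; returns a dict with "pixels" (384x512x3 uint8, red, green, blue), "z_map" (384x512 float32, m along the optical axis (not along the pixel's ray), 0 where there is no reading), "K" (3x3 intrinsics, pixels), "distortion" ([k1, k2, p1, p2, k3] as OpenCV has them; the pictures are not rectified), "world_from_camera" (4x4, takes a point from camera to world coordinates). Camera axes: x right, y up, looking along -z (the intrinsics and any distortion apply to the point x, -y, -z); pixel columns grow to the right and rows downward; lengths in m; the calibration is good to about 2 mm. A picture is of the moment at which its call begins.
- r.finish_job(): hands the job in; it is judged then, once.
The state is a dict: "time_s": time; "joints": joint angles; "joint_velocities": joint speeds; "effort": joint torques, N m; "tcp_pos": TCP position; "ee_rot": TCP orientation; "wrist_force": force on the tool from outside, world axes, zero at the start; "moment": the same for the moment, N m; "gripper_width": opening from 0.0 (shut) to 1.0 (fully open); "gripper_force": force on a finger pad.
Only numpy, scipy, OpenCV 4.12 (cv2) and the standard library are available. Lean on these libraries where they do the work, as an engineer would, in place of code of your own. Each camera call takes 0.05 s, during which the arm holds its last target. There are 200 camera calls.

TASK

The red-lidded tea caddy on the carousel is empty and is to be refilled: draw the carousel's black spring knob, swing the carousel one place so that this caddy comes round to the front, at the white mark, and let the pin drop fully home in the hole there. Then take off the red lid and set it down (not dropped) flat, knob up, on the cork coaster. Leave the caddies standing in their places and everything else on the worktop where it is.

Things in the scene. Friction and masses are not known exactly. Their poses are not given: they have to be found in the camera images.
- carousel: Fixed lower part of the tea-caddy carousel: aluminium index plate, 310 mm across, top 16 mm above the worktop. Origin on the axis, at worktop height; z up. Its own -x is the front, with a white bar on the rim. Four index holes (14 mm wide and deep) in the rim, 138 mm from the axis, at 45, 135, 225 and 315 deg from its own +x, counter-clockwise from above.
- turntable (a joint): Turntable angle, rad, counter-clockwise from above; about 0 at the start, no end stops. Wooden disc, 248 mm across, top at 34 mm; light to turn (0.06 N m) with the pin drawn, fast within 0.015 rad with it home. Four caddy places with 9 mm rims, 75 mm from the axis: back, left, front, right (0, 90, 180, 270 deg) at angle 0. Middle post to 119 mm.
- pin (a joint): Draw of the spring index pin, m: 0 home, 0.010 riding on the plate, 0.016 upper stop. 10 mm pin on a lug of the turntable, 138 mm from the axis, travels round with it; at 225 deg of the carousel's frame when turntable = 0. Spring 3.3 N home, 6.8 N fully drawn. Let go within 3 mm of a hole, or turned over one, its round end drops in.
- knob_grip (a point): Centre of the black round head of the index pin's pull knob: head 32 mm across, 26 mm high (13 mm above and below this point); this point is 101 mm above the worktop when the pin is home. Below the head a neck 23 mm across, then the 21 mm barrel whose top is 31 mm below this point. The knob spins freely on the pin.
- front_place (a point): Centre of the front place at the height of the turntable's top, fixed to the lower part: where the origin of the caddy at the front stands. The white mark is beside it.
- caddy_red: The empty cream tin with a red band whose red lid comes off: 76 mm across, 74 mm high, open at the top, wall 3 mm, 200 g. Origin at the centre of its underside, z up. Stands loose (about 2 mm play) in the left or the right place of the carousel.
- lid: Red lid of that caddy, loose: flange 80 mm across and 5 mm thick, steel plug 65 mm across and 6 mm deep beneath it, red knob 26 mm across above it. 35 mm high over all, 70 g. Origin at the centre of the plug's underside, z up through the knob. On the caddy its origin is 68 mm above the caddy's origin; it lifts straight off.
- lid_knob (a point): Centre of the lid's round knob (26 mm across, 19 mm high), 25.5 mm above the lid's origin; the flange's top is 14.5 mm below this point.
- coaster: Round cork coaster, 130 mm across, 6 mm thick, does not move. Origin at the centre of its underside.
- caddy_front: Closed cream caddy with brown lid, 76 mm across, 103 mm high with its lid knob, 240 g; in the front place at the start. Origin at the centre of its underside.
- caddy_back: Same, with blue lid, in the back place at the start.
- caddy_green: Same, with green lid, at the start in the left or the right place, across from the red one.
- teapot: Squat brown teapot, 148 mm across, 132 mm high, spout along its own +x to 134 mm, handle along -x to 119 mm. Origin at the centre of its underside. Bystander.
- kettle: Cordless steel kettle, 158 mm across, 195 mm high, handle along its own -x, standing on its black base. Origin at the centre of its underside. Bystander.
- egg_cup_a: White ceramic egg cup, 50 mm across, 63 mm high. Origin under its centre. Bystander.
- egg_cup_b: Second egg cup, the same.
- scoop: Red plastic tea scoop, bowl 48 mm across and 28 mm high at the origin, handle along its own -x to 124 mm. Bystander.
- sweetener: White push dispenser of sweetener tablets, 36 x 60 x 100 mm. Origin under its centre. Bystander.

How it is judged (in metres and radians):
On the way, in this order (a step that is already met when the one before it is completed fails the run):
1. the index pin is drawn out of its hole (value of joint pin above 0.008 m), for 0.05 s.
2. the red-lidded caddy stands at the front and the pin has dropped fully home again (horizontal distance between caddy_red and front_place below 0.01 m and value of joint pin below 0.002 m), for 0.2 s.
3. the red lid is lifted off its caddy (distance between lid and caddy_red above 0.09 m), for 0.05 s.
At the end, for the whole second after the job is handed in: Pin home (drawn < 2 mm), red caddy within 10 mm of the front place; red lid at rest, flat (0.1 rad), knob up, on the coaster, centres within 40 mm; all four caddies upright (0.06 rad) and down in their places (4 mm) (all of step 2 and horizontal distance between lid and coaster below 0.04 m and z of lid in the frame of coaster between 0.003 and 0.009 m and angle between lid's own z axis and vertical below 0.1 rad and linear speed of lid below 0.02 m/s and angle between each of caddy_red, caddy_front, caddy_back, caddy_green's own z axis and vertical below 0.06 rad and z of caddy_red in the frame of carousel between 0.03 and 0.038 m and z of caddy_front in the frame of carousel between 0.03 and 0.038 m and z of caddy_back in the frame of carousel between 0.03 and 0.038 m and z of caddy_green in the frame of carousel between 0.03 and 0.038 m); the robot touches nothing.
It fails at once if the lid is dropped: it falls free faster than 0.7 m/s (from more than about 25 mm) (linear speed of lid above 0.7 m/s and contact force between the fingers and lid below 0.2 N).
It fails at once if a bystander is shifted more than 30 mm (teapot, kettle, egg cups, scoop, sweetener) (distance of any of teapot, kettle, egg_cup_a, egg_cup_b, scoop, sweetener from where it was at the start of the episode above 0.03 m).
It fails at once if a caddy is tipped more than 0.4 rad (angle between any of caddy_red, caddy_front, caddy_back, caddy_green's own z axis and vertical above 0.4 rad).
It also fails if it takes over 64 s, if anything falls off the work surface, if the arm or the gripper's body presses on something with over 40 N, if the wrist force passes 120 N, or if a joint passes its speed limit or range.

## Working session

There is one attempt and no reset: what is moved stays moved. The work goes in short steps, Python scripts to look and compute and a tool call to move; the robot and the scene stay as the last step left them, time stands still between calls to the robot, and variables do not carry over. Pictures are saved under pics/ and viewed, at most 10 in all, crops included, and the job is handed in when it is done.

```bash
ls; mkdir -p pics; python3 - <<'E'
from station import r
import cv2,numpy as np
ims=[]
for n in("scene","side"):
    c=r.capture(n); cv2.imwrite(f"pics/{n}0.png",c["pixels"][:,:,::-1]); np.savez(f"pics/{n}0.npz",**c)
    print(n,c["K"].round(1).tolist(),np.round(c["distortion"],3),c["world_from_camera"].round(3).tolist(),(c["z_map"]>0).mean())
s=r.sense();print(s["time_s"],s["tcp_pos"],s["ee_rot"],s["gripper_width"],s["wrist_force"])
E
```

```text
pics
station.py
scene [[490.0, 0.0, 260.8], [0.0, 490.0, 183.8], [0.0, 0.0, 1.0]] [-0.18  0.    0.    0.    0.  ] [[-0.854, -0.31, 0.417, 1.196], [0.519, -0.482, 0.706, 0.952], [-0.017, 0.82, 0.572, 0.938], [0.0, 0.0, 0.0, 1.0]] 0.9957529703776041
side [[355.3, 0.0, 257.5], [0.0, 355.3, 188.7], [0.0, 0.0, 1.0]] [0.01 0.   0.   0.   0.  ] [[-0.935, 0.211, -0.285, 0.302], [-0.354, -0.593, 0.723, 0.659], [-0.016, 0.777, 0.629, 0.767], [0.0, 0.0, 0.0, 1.0]] 0.9958038330078125
0.1 [0.26244503 0.56657402 0.19934805] [[ 9.07299177e-01 -4.20485035e-01 -7.33825289e-04]
 [-4.20485659e-01 -9.07297275e-01 -1.86135481e-03]
 [ 1.16874155e-04  1.99736869e-03 -9.99997998e-01]] 1.0001215175358589 [-0.2115498  -0.64464173  0.38123486]
```

View pics/scene0.png

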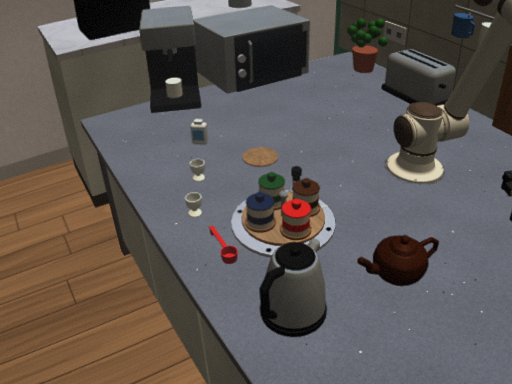

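View pics/side0.png

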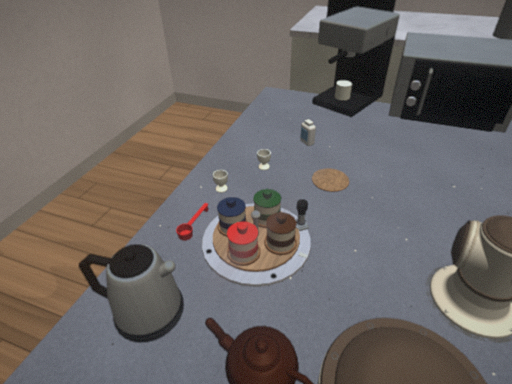

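The carousel is at scene (283,215) / side (257,240). The black knob is at scene (296,172), between green and brown, and red sits opposite green, so red is in the left place. The coaster is at scene (260,157) / side (331,180). Next I'll measure these.

```bash
cat > h.py <<'E'
import numpy as np, cv2
def rays(c,uv):
    uv=np.asarray(uv,float).reshape(-1,1,2)
    n=cv2.undistortPoints(uv,c["K"],c["distortion"]).reshape(-1,2)
    return np.c_[n[:,0],-n[:,1],-np.ones(len(n))]
def onplane(c,uv,z):
    T=c["world_from_camera"]; d=rays(c,uv)@T[:3,:3].T; o=T[:3,3]
    return o+d*((z-o[2])/d[:,2])[:,None]
def cloud(c):
    h,w=c["z_map"].shape; v,u=np.mgrid[:h,:w]
    p=rays(c,np.c_[u.ravel(),v.ravel()])*c["z_map"].reshape(-1,1)
    return (p@c["world_from_camera"][:3,:3].T+c["world_from_camera"][:3,3]).reshape(h,w,3)
def circ(p):  # circle through xy points, least squares
    A=np.c_[2*p[:,:2],np.ones(len(p))]; s=np.linalg.lstsq(A,(p[:,:2]**2).sum(1),rcond=None)[0]
    return s[:2],np.sqrt(s[2]+s[:2]@s[:2])
E
python3 - <<'E'
from h import *
for n,win in(("scene",(225,340,150,255)),("side",(195,320,180,285))):
    c=dict(np.load(f"pics/{n}0.npz")); P=cloud(c); hsv=cv2.cvtColor(c["pixels"],cv2.COLOR_RGB2HSV)
    H,S,V=[hsv[...,i].astype(int) for i in range(3)]; z=P[...,2]
    W=np.zeros(z.shape,bool); W[win[2]:win[3],win[0]:win[1]]=1
    print(n,"table z",np.median(z[300:340,400:] if n=="scene" else z[100:130,350:]))
    m={"red":W&((H<6)|(H>174))&(S>190)&(V>110)&(z>.085),"green":W&(H>45)&(H<85)&(S>80)&(z>.085),
       "blue":W&(H>105)&(H<130)&(S>80)&(z>.085),"brown":W&(H<16)&(S>80)&(S<190)&(V<110)&(z>.085),
       "knob":W&(V<50)&(S<90)&(z>.07)}
    for k,M in m.items():
        p=P[M]
        if len(p)==0: print(k,0);continue
        fl=p[(p[:,2]>.1)&(p[:,2]<.118)] if k!="knob" else p
        t=p[p[:,2]>np.percentile(p[:,2],70)]
        v,u=np.nonzero(M)
        print(k,M.sum(),"px",u.mean().round(),v.mean().round(),"zmax",np.percentile(p[:,2],98).round(4),"top",np.median(t,0).round(4),"bb",((p.min(0)+p.max(0))/2).round(3),(p.max(0)-p.min(0)).round(3))
    # aluminium plate ring z~16mm
    Mp=W&(z>.011)&(z<.021); p=P[Mp]; q=p[:,:2]
    hull=cv2.convexHull(q.astype(np.float32)).reshape(-1,2); 
    print("plate",Mp.sum(),circ(hull),np.median(p[:,2]))
    for _ in range(2):
        ctr,R=circ(hull); d=np.abs(np.linalg.norm(hull-ctr,axis=1)-R); hull=hull[d<.004]
    print(" fit",ctr,R,len(hull))
    # coaster
    Mc=(H>5)&(H<22)&(S>70)&(z>0)&(z<.014); cw=(240,285,143,170) if n=="scene" else (305,355,165,195)
    W2=np.zeros_like(W);W2[cw[2]:cw[3],cw[0]:cw[1]]=1; v,u=np.nonzero(Mc&W2)
    cn=cv2.convexHull(np.c_[u,v].astype(np.float32)).reshape(-1,2); q=onplane(c,cn,.006); print("coaster",circ(q),np.median(P[Mc&W2],0))
    # white mark
    Mw=Mp&(S<25)&(V>np.percentile(V[Mp],97)); print("white",Mw.sum(),np.median(P[Mw],0) if Mw.any() else "", [ (int(a),int(b)) for b,a in zip(*np.nonzero(Mw))][:12])
E
```

```text
scene table z -0.00011397548272790159
red 383 px 296.0 208.0 zmax 0.1377 top [0.5766 0.0914 0.1164] bb [0.574 0.087 0.124] [0.079 0.081 0.031]
green 294 px 271.0 182.0 zmax 0.1381 top [ 0.5648 -0.0573  0.1167] bb [0.631 0.103 0.156] [0.221 0.411 0.097]
blue 335 px 260.0 201.0 zmax 0.1382 top [0.6447 0.008  0.1166] bb [0.643 0.006 0.123] [0.078 0.075 0.033]
brown 426 px 303.0 193.0 zmax 0.1945 top [0.5001 0.0257 0.1292] bb [0.823 0.466 0.511] [0.745 0.973 0.853]
knob 668 px 286.0 223.0 zmax 0.2117 top [0.7295 0.3027 0.1961] bb [0.823 0.433 0.504] [0.746 1.04  0.868]
plate 1239 (array([ 0.55618336, -0.11908203]), np.float64(0.25163508108396526)) 0.015764641707720406
 fit [0.10548298 0.02641961] 0.35815585576916187 1
coaster (array([ 0.42845217, -0.34840687]), np.float64(0.0643964954567119)) [ 0.42925894 -0.34630918  0.00618808]
white 22 [0.66561568 0.01949256 0.0151465 ] [(320, 202), (321, 202), (321, 204), (322, 204), (323, 204), (324, 206), (239, 222), (240, 224), (240, 225), (241, 227), (241, 229), (243, 229)]
side table z 0.038526393903144884
red 6 px 234.0 226.0 zmax 0.1145 top [0
[... 181 characters left out ...]
 346 px 231.0 207.0 zmax 0.1385 top [0.6358 0.0084 0.116 ] bb [0.489 0.314 0.439] [0.374 0.691 0.656]
brown 425 px 280.0 224.0 zmax 0.1382 top [0.4877 0.0228 0.1157] bb [0.45  0.322 0.427] [0.297 0.673 0.68 ]
knob 150 px 283.0 213.0 zmax 0.1313 top [ 0.4629 -0.0671  0.115 ] bb [0.482 0.287 0.419] [0.36  0.745 0.697]
plate 2144 (array([ 0.59815828, -0.02905973]), np.float64(0.1892845342550683)) 0.016673124818638196
 fit [0.56755692 0.0069823 ] 0.1563528070225239 4
coaster (array([ 0.42529677, -0.34917879]), np.float64(0.0631552813078446)) [ 0.42398485 -0.34703448  0.00657496]
white 6 [ 0.75490867 -0.17278402  0.01290712] [(223, 187), (224, 187), (225, 187), (221, 188), (222, 189), (303, 260)]
```

```bash
python3 - <<'E'
import cv2
a=cv2.imread("pics/scene0.png")[140:265,220:350]; b=cv2.imread("pics/side0.png")[165:290,190:320]
cv2.imwrite("pics/crop.png",cv2.resize(cv2.hconcat([a,b]),None,fx=3,fy=3,interpolation=cv2.INTER_CUBIC))
E
```

```text
(no output)
```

View pics/crop.png

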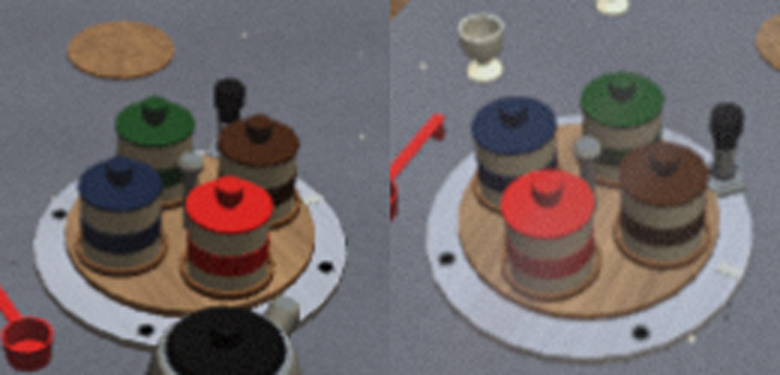

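The crop shows the knob at scene (296,172) / side (302,205), with the white bar beside the brown caddy. Index holes are visible at scene (329,229), (269,250) and (240,211), and at side (209,251) and (273,276). Next I'll refine the axis, yaw, knob and lid.

```bash
cat > m.py <<'E'
from h import *
for n,holes,kb,mark,lw in(("scene",[(240,211),(269,250),(329,229)],(286,306,162,182),(323,207),(278,314,195,235)),("side",[(209,251),(273,276)],(292,312,195,215),(305,255),(222,264,218,255))):
    c=dict(np.load(f"pics/{n}0.npz")); P=cloud(c); g=cv2.cvtColor(c["pixels"],cv2.COLOR_RGB2GRAY).astype(float); z=P[...,2]
    hs=[]
    for u,v in holes:
        w=np.clip(130-g[v-4:v+5,u-5:u+6],0,None); yy,xx=np.mgrid[v-4:v+5,u-5:u+6]
        hs.append([(w*xx).sum()/w.sum(),(w*yy).sum()/w.sum()])
    q=onplane(c,hs,.016)[:,:2]; print(n,"holes",np.round(hs,1).tolist(),q.round(4).tolist(),[np.linalg.norm(a-b).round(4) for a,b in zip(q,q[1:])])
    if n=="scene":
        A=(q[0]+q[2])/2; d=q[2]-q[0]; print(" axis",A,"diag",np.linalg.norm(d),"yaw",np.degrees(np.arctan2(d[1],d[0]))-135)
    else:
        m=(q[0]+q[1])/2; d=q[1]-q[0]; L=d/np.linalg.norm(d); nrm=np.array([-L[1],L[0]]); A=m+nrm*.138/np.sqrt(2)   # front direction d = carousel -x; axis to its left
        print(" axis",A,"yaw",np.degrees(np.arctan2(-d[1],-d[0])))
    print(" mark",onplane(c,[mark],.016).round(4))
    f=-np.array([np.cos(0),0])
    sl=(slice(kb[2],kb[3]),slice(kb[0],kb[1])); M=(g[sl]<70)&(z[sl]>.07)&(z[sl]<.125); p=P[sl][M]; v,u=np.nonzero(M)
    print(" knob n",M.sum(),"u",u.min()+kb[0],u.max()+kb[0],"v",v.min()+kb[2],v.max()+kb[2],"zmax",np.percentile(p[:,2],97),"bb",p.min(0).round(4),p.max(0).round(4))
    t=p[p[:,2]>.109]; print("  top",len(t),t.mean(0) if len(t) else "", "centroid ray z=.101", onplane(c,[[u.mean()+kb[0],v.mean()+kb[2]]],.101).round(4))
    hsv=cv2.cvtColor(c["pixels"],cv2.COLOR_RGB2HSV).astype(int); sl=(slice(lw[2],lw[3]),slice(lw[0],lw[1])); h=hsv[sl]
    M=((h[...,0]<8)|(h[...,0]>172))&(h[...,1]>150)&(z[sl]>.098); p=P[sl][M]; fl=p[(p[:,2]<.121)]; kn=p[p[:,2]>.130]
    hull=cv2.convexHull(fl[:,:2].astype(np.float32)).reshape(-1,2); print(" lid",M.sum(),"flange",circ(hull),"knobtop",len(kn),kn.mean(0),"zmax",p[:,2].max())
E
python3 m.py
```

```text
scene holes [[239.3, 210.8], [267.9, 250.3], [328.8, 228.9]] [[0.6537, -0.0963], [0.6735, 0.1004], [0.4764, 0.1186]] [np.float64(0.1977), np.float64(0.198)]
 axis [0.56503627 0.01111238] diag 0.2786259470346968 yaw -5.470377701826607
 mark [[0.4274 0.0259 0.016 ]]
 knob n 135 u 291 301 v 166 181 zmax 0.11560326444001193 bb [ 0.4474 -0.0927  0.073 ] [ 0.5    -0.0137  0.1177]
  top 57 [ 0.46698894 -0.06509376  0.11339969] centroid ray z=.101 [[ 0.4656 -0.0692  0.101 ]]
 lid 439 flange (array([0.57355362, 0.08572453]), np.float64(0.040139106476474215)) knobtop 54 [0.58604538 0.10339219 0.15037825] zmax 0.9377929925652856
side holes [[208.6, 250.8], [273.1, 275.6]] [[0.6721, 0.0972], [0.4773, 0.1153]] [np.float64(0.1956)]
 axis [0.56570888 0.00908404] yaw -5.2939634198182155
 mark [[0.4178 0.0209 0.016 ]]
 knob n 137 u 297 307 v 200 214 zmax 0.11526505076030343 bb [ 0.4438 -0.0902  0.0701] [ 0.4724 -0.0602  0.1168]
  top 68 [ 0.45833744 -0.07325685  0.11340173] centroid ray z=.101 [[ 0.4582 -0.0731  0.101 ]]
 lid 506 flange (array([0.5722041 , 0.08477106]), np.float64(0.038767513262851376)) knobtop 61 [0.55903043 0.11400682 0.16798576] zmax 0.7670429698337107
```

```bash
cat > go.py <<'E'
import sys; from h import *; from station import r
from scipy.spatial.transform import Rotation as Ro
s=r.sense(); R=np.array(s["ee_rot"]); G=np.diag([1.,-1,-1]); np.set_printoptions(suppress=True)
print("t",s["time_s"],"tcp",np.round(s["tcp_pos"],4),"F",np.round(s["wrist_force"],2),"w",round(s["gripper_width"],3),s["gripper_force"],"j",np.round(s["joints"],1))
if len(sys.argv)>3: print("shift",(R.T@(np.array(sys.argv[1:4],float)-s["tcp_pos"])).round(4))
print("rot to G",Ro.from_matrix(R.T@G).as_rotvec(degrees=True).round(2))
E
python3 go.py 0.458 -0.077 0.2; python3 - <<'E'
from h import *
c=dict(np.load("pics/scene0.npz")); P=cloud(c); z=P[...,2]; g=c["pixels"].sum(2)
M=np.zeros(z.shape,bool); M[240:330,255:335]=1; p=P[M&(z>.05)&(z<.21)]; print("kettle",p.min(0),p.max(0))
M=np.zeros(z.shape,bool); M[228:285,355:440]=1; p=P[M&(z>.03)&(z<.15)]; print("teapot",p.min(0),p.max(0))
E
```

```text
t 0.1 tcp [0.2624 0.5666 0.1993] F [-0.21 -0.64  0.38] w 1.0 0.0 j [ 80.   22.1   0.4  -0.  -68.4 -14.8]
shift [0.448  0.5017 0.0004]
rot to G [  0.11   0.02 -24.87]
kettle [0.64795374 0.25359049 0.0500577 ] [0.84340489 0.38089256 0.20990747]
teapot [0.30987805 0.28576772 0.03004819] [0.55471639 0.42567447 0.13468561]
```

The manual's scale: turns go in shares of pi rad. Converting my numbers, -24.87 degrees is -0.1382.

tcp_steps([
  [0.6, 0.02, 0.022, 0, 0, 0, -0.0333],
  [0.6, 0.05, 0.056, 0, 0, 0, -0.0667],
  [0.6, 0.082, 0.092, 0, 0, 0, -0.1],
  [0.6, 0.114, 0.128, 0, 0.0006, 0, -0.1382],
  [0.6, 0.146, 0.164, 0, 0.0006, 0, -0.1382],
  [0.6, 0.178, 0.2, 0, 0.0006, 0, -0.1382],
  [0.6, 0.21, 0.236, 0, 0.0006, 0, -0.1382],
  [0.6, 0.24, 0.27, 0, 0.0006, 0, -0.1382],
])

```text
refused: increments[0]: [0.6, 0.02, 0.022, 0, 0, 0, -0.0333] is not of type 'object' (schema: type "object"). Nothing was moved.
```

I used the wrong layout. The manual says a list of objects, one for each row; once more.

tcp_steps([
  {"aperture": 0.6, "xyz": [0.02, 0.022, 0], "rot": [0, 0, -0.0333]},
  {"aperture": 0.6, "xyz": [0.05, 0.056, 0], "rot": [0, 0, -0.0667]},
  {"aperture": 0.6, "xyz": [0.082, 0.092, 0], "rot": [0, 0, -0.1]},
  {"aperture": 0.6, "xyz": [0.114, 0.128, 0], "rot": [0.0006, 0, -0.1382]},
  {"aperture": 0.6, "xyz": [0.146, 0.164, 0], "rot": [0.0006, 0, -0.1382]},
  {"aperture": 0.6, "xyz": [0.178, 0.2, 0], "rot": [0.0006, 0, -0.1382]},
  {"aperture": 0.6, "xyz": [0.21, 0.236, 0], "rot": [0.0006, 0, -0.1382]},
  {"aperture": 0.6, "xyz": [0.24, 0.27, 0], "rot": [0.0006, 0, -0.1382]},
])

```text
time_s: 0.9
tcp_pos: [0.3668, 0.219, 0.2002]
ee_rot: [[1.0, 0.001, 0.0], [0.001, -1.0, 0.002], [0.0, -0.002, -1.0]]
wrist_force: [0.8, 0.7, -0.1]
gripper_width: 0.603
gripper_force: 0.0
```

```bash
python3 go.py 0.458 -0.077 0.16
```

```text
t 0.9 tcp [0.3668 0.219  0.2002] F [ 0.8   0.71 -0.08] w 0.603 0.0 j [ 52.8   2.3 -25.4  -0.1 -62.2  37.3]
shift [0.0911 0.2961 0.0398]
rot to G [-0.09 -0.    0.03]
```

tcp_steps([
  {"aperture": 0.6, "xyz": [0.012, 0.045, 0]},
  {"aperture": 0.6, "xyz": [0.027, 0.09, 0]},
  {"aperture": 0.6, "xyz": [0.042, 0.135, 0]},
  {"aperture": 0.6, "xyz": [0.057, 0.18, 0]},
  {"aperture": 0.6, "xyz": [0.072, 0.225, 0]},
  {"aperture": 0.6, "xyz": [0.083, 0.265, 0]},
  {"aperture": 0.6, "xyz": [0.091, 0.296, 0.01]},
  {"aperture": 0.6, "xyz": [0.091, 0.296, 0.03]},
])

```text
time_s: 1.7
tcp_pos: [0.4595, -0.0776, 0.1703]
ee_rot: [[1.0, -0.005, 0.003], [-0.005, -1.0, 0.001], [0.003, -0.001, -1.0]]
wrist_force: [0.5, 0.5, -0.7]
gripper_width: 0.602
gripper_force: 0.0
```

```bash
python3 go.py 0.458 -0.077 0.082; python3 - <<'E'
from station import r
import cv2,numpy as np
c=r.capture("wrist"); cv2.imwrite("pics/w1.png",c["pixels"][:,:,::-1]); np.savez("pics/w1.npz",**c)
E
```

```text
t 1.7 tcp [ 0.4595 -0.0776  0.1703] F [ 0.54  0.52 -0.7 ] w 0.602 0.0 j [ 10.4   7.9 -23.7  -0.1 -58.2  79.3]
shift [-0.0018 -0.0005  0.0883]
rot to G [-0.08 -0.19 -0.27]
```

View pics/w1.png

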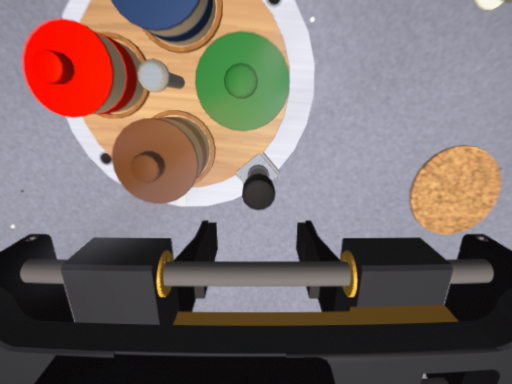

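The wrist view shows the black knob head at (258,192), centred between the fingers in y. The coaster is at (455,190), the brown lid at (157,160) and the green at (242,80). I'll measure the knob top precisely.

```bash
python3 - <<'E'
from h import *
c=dict(np.load("pics/w1.npz")); P=cloud(c); g=cv2.cvtColor(c["pixels"],cv2.COLOR_RGB2GRAY); z=P[...,2]
M=np.zeros(z.shape,np.uint8); M[165:220,235:285]=1; M&=((g<75)&(z>.108)&(z<.12)).astype(np.uint8)
cn=max(cv2.findContours(M,cv2.RETR_EXTERNAL,cv2.CHAIN_APPROX_NONE)[0],key=cv2.contourArea); print(M.sum(),cv2.boundingRect(cn),cv2.minEnclosingCircle(cn))
print("top",np.median(P[M>0],0),circ(onplane(c,cn,.114)))
g=g.astype(float)
for (x0,x1,y0,y1) in [(100,113,152,165)]:
    w=np.clip(110-g[y0:y1,x0:x1],0,None); yy,xx=np.mgrid[y0:y1,x0:x1]; print("hole135",onplane(c,[[(w*xx).sum()/w.sum(),(w*yy).sum()/w.sum()]],.016))
hsv=cv2.cvtColor(c["pixels"],cv2.COLOR_RGB2HSV); M=np.zeros(z.shape,np.uint8); M[135:245,395:510]=1; M&=((hsv[...,0]<25)&(hsv[...,1]>70)).astype(np.uint8)
cn=max(cv2.findContours(M,cv2.RETR_EXTERNAL,cv2.CHAIN_APPROX_NONE)[0],key=cv2.contourArea); print("coaster",circ(onplane(c,cn,.006)))
E
```

```text
801 (242, 178, 33, 32) ((258.0845031738281, 192.71127319335938), 16.417387008666992)
top [ 0.46183052 -0.07879629  0.11391032] (array([ 0.46150107, -0.07902029]), np.float64(0.014763740919946785))
hole135 [[0.47657136 0.11435872 0.016     ]]
coaster (array([ 0.42706959, -0.35063518]), np.float64(0.063762441870361))
```

tcp_steps([
  {"aperture": 0.6, "xyz": [0.001, 0, 0.03]},
  {"aperture": 0.6, "xyz": [0.001, 0, 0.06]},
  {"aperture": 0.6, "xyz": [0.001, 0, 0.08]},
  {"aperture": 0.6, "xyz": [0.001, 0, 0.088]},
  {"aperture": 0.2, "xyz": [0.001, 0, 0.088]},
  {"aperture": 0.2, "xyz": [0.001, 0, 0.088]},
  {"aperture": 0.2, "xyz": [0.001, 0, 0.088]},
  {"aperture": 0.2, "xyz": [0.001, 0, 0.088]},
])

```text
time_s: 2.55
tcp_pos: [0.4592, -0.0766, 0.0831]
ee_rot: [[1.0, 0.002, 0.001], [0.002, -1.0, -0.002], [0.001, 0.002, -1.0]]
wrist_force: [1.1, -13.3, -1.1]
gripper_width: 0.353
gripper_force: 30.0
```

```bash
python3 go.py
```

```text
t 2.55 tcp [ 0.4592 -0.0766  0.0831] F [  1.11 -13.3   -1.11] w 0.353 29.98615175485611 j [ 10.7  14.1 -30.7   0.2 -45.2  79.3]
rot to G [ 0.12 -0.03  0.12]
```

tcp_steps([
  {"aperture": 0.2, "xyz": [0, 0.001, 0]},
  {"aperture": 0.2, "xyz": [0, 0.001, -0.004]},
  {"aperture": 0.2, "xyz": [0, 0.001, -0.008]},
  {"aperture": 0.2, "xyz": [0, 0.001, -0.012]},
  {"aperture": 0.2, "xyz": [0, 0.001, -0.0135]},
  {"aperture": 0.2, "xyz": [0, 0.001, -0.0135]},
])

```text
time_s: 3.15
tcp_pos: [0.4578, -0.0756, 0.0951]
ee_rot: [[1.0, -0.0, -0.002], [-0.0, -1.0, 0.002], [-0.002, -0.002, -1.0]]
wrist_force: [-1.3, -2.0, -6.1]
gripper_width: 0.354
gripper_force: 30.0
```

```bash
python3 go.py; python3 - <<'E'
from station import r
import cv2,numpy as np
c=r.capture("side"); cv2.imwrite("pics/s2.png",cv2.resize(c["pixels"][165:290,190:340,::-1],None,fx=4,fy=4,interpolation=2))
E
```

```text
t 3.15 tcp [ 0.4578 -0.0756  0.0951] F [-1.32 -2.   -6.14] w 0.354 29.978539645671844 j [ 10.7  13.  -29.8  -0.2 -47.2  79.4]
rot to G [-0.11  0.1  -0.02]
```

View pics/s2.png

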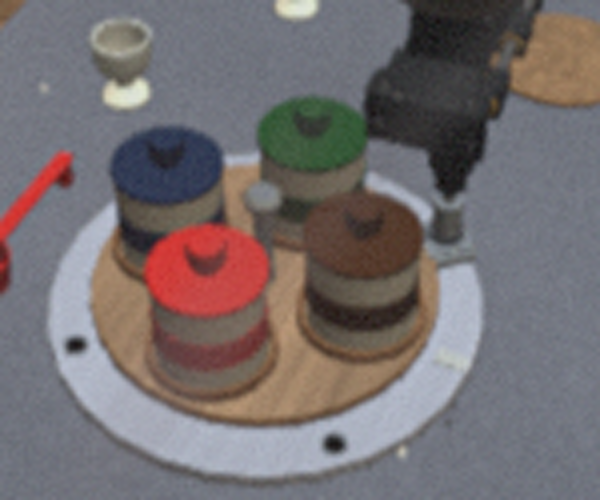

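The force (-6 N) matches about 12–13 mm of draw. Next is the arc, counter-clockwise, so red goes from left to front.

```bash
python3 - <<'E'
import numpy as np
t=np.radians(219.65); f=np.radians(np.arange(0,91,5.625))
d=.138*np.c_[np.cos(t+f)-np.cos(t),-(np.sin(t+f)-np.sin(t))]
print(d[:9].round(4).tolist()); print((d[8:]-d[8]).round(4).tolist())
E
```

```text
[[0.0, -0.0], [0.0091, 0.01], [0.0192, 0.019], [0.0301, 0.0271], [0.0418, 0.034], [0.0541, 0.0397], [0.0668, 0.0442], [0.08, 0.0474], [0.0934, 0.0493]]
[[0.0, 0.0], [0.0135, 0.0006], [0.0271, -0.0001], [0.0404, -0.0022], [0.0536, -0.0055], [0.0663, -0.0102], [0.0785, -0.016], [0.0901, -0.023], [0.1009, -0.0311]]
```

tcp_steps([
  {"aperture": 0.2, "xyz": [0.0091, 0.01, 0]},
  {"aperture": 0.2, "xyz": [0.0192, 0.019, 0]},
  {"aperture": 0.2, "xyz": [0.0301, 0.0271, 0]},
  {"aperture": 0.2, "xyz": [0.0418, 0.034, 0]},
  {"aperture": 0.2, "xyz": [0.0541, 0.0397, 0]},
  {"aperture": 0.2, "xyz": [0.0668, 0.0442, 0]},
  {"aperture": 0.2, "xyz": [0.08, 0.0474, 0]},
  {"aperture": 0.2, "xyz": [0.0934, 0.0493, 0]},
])

```text
time_s: 4.0
tcp_pos: [0.5531, -0.1278, 0.0948]
ee_rot: [[1.0, -0.001, -0.002], [-0.001, -1.0, -0.001], [-0.002, 0.001, -1.0]]
wrist_force: [-1.5, -7.1, -6.2]
gripper_width: 0.352
gripper_force: 30.0
```

```bash
python3 go.py
```

```text
t 4.0 tcp [ 0.5531 -0.1278  0.0948] F [-1.48 -7.08 -6.25] w 0.352 29.975711703300476 j [  3.4  22.2 -16.    0.1 -52.   86.6]
rot to G [ 0.06  0.09 -0.03]
```

tcp_steps([
  {"aperture": 0.2, "xyz": [0.0135, 0.0006, 0]},
  {"aperture": 0.2, "xyz": [0.0271, -0.0001, 0]},
  {"aperture": 0.2, "xyz": [0.0404, -0.0022, 0]},
  {"aperture": 0.2, "xyz": [0.0536, -0.0055, 0]},
  {"aperture": 0.2, "xyz": [0.0663, -0.0102, 0]},
  {"aperture": 0.2, "xyz": [0.0785, -0.016, 0]},
  {"aperture": 0.2, "xyz": [0.0901, -0.023, 0]},
  {"aperture": 0.2, "xyz": [0.1009, -0.0311, 0]},
])

```text
time_s: 4.8
tcp_pos: [0.6568, -0.0953, 0.0953]
ee_rot: [[1.0, -0.001, 0.005], [-0.001, -1.0, 0.0], [0.005, -0.0, -1.0]]
wrist_force: [3.0, -3.5, -6.5]
gripper_width: 0.353
gripper_force: 30.0
```

```bash
python3 go.py;  python3 - <<'E'
from h import *
from station import r
for n in("scene","side"):
    c=r.capture(n); np.savez(f"pics/{n}3.npz",**c); cv2.imwrite(f"pics/{n}3.png",c["pixels"][:,:,::-1])
    P=cloud(c); h=cv2.cvtColor(c["pixels"],cv2.COLOR_RGB2HSV).astype(int); z=P[...,2]
    M=((h[...,0]<8)|(h[...,0]>172))&(h[...,1]>150)&(z>.105)&(z<.12)&(P[...,0]>.4)&(P[...,0]<.65)&(abs(P[...,1])<.15)
    hull=cv2.convexHull(P[M][:,:2].astype(np.float32)).reshape(-1,2); print("red flange",M.sum(),circ(hull))
E
```

```text
t 4.8 tcp [ 0.6568 -0.0953  0.0953] F [ 3.   -3.5  -6.46] w 0.353 29.97823566198349 j [  5.7  30.3  -1.8   0.  -57.6  84.3]
rot to G [-0.02 -0.28 -0.03]
red flange 289 (array([0.49271027, 0.01848538]), np.float64(0.03925345250348833))
red flange 396 (array([0.4906571 , 0.01560908]), np.float64(0.0382597799370409))
```

Red is at (0.491,0.017), which is the front place. Next I'll lower the pin.

tcp_steps([
  {"aperture": 0.2},
  {"aperture": 0.2, "xyz": [0, 0, 0.004]},
  {"aperture": 0.2, "xyz": [0, 0, 0.008]},
  {"aperture": 0.2, "xyz": [0, 0, 0.0115]},
  {"aperture": 0.2, "xyz": [0, 0, 0.0135]},
  {"aperture": 0.2, "xyz": [0, 0, 0.0135]},
])

```text
time_s: 5.5
tcp_pos: [0.6566, -0.0954, 0.0833]
ee_rot: [[1.0, 0.001, 0.006], [0.001, -1.0, -0.0], [0.006, 0.0, -1.0]]
wrist_force: [3.2, -5.2, -3.2]
gripper_width: 0.358
gripper_force: 30.0
```

```bash
python3 go.py
```

```text
t 5.5 tcp [ 0.6566 -0.0954  0.0833] F [ 3.25 -5.18 -3.19] w 0.358 29.98310476541519 j [  5.7  30.9  -2.7   0.1 -56.   84.3]
rot to G [ 0.02 -0.36  0.04]
```

tcp_steps([
  {"aperture": 0.4},
  {"aperture": 0.6},
  {"aperture": 0.6},
  {"aperture": 0.6, "xyz": [0, 0, -0.03]},
  {"aperture": 0.6, "xyz": [0, 0, -0.07]},
  {"aperture": 0.6, "xyz": [0, 0, -0.11]},
  {"aperture": 0.6, "xyz": [-0.03, 0, -0.117]},
  {"aperture": 0.6, "xyz": [-0.07, 0, -0.117]},
])

```text
time_s: 6.3
tcp_pos: [0.5856, -0.0934, 0.2016]
ee_rot: [[1.0, 0.001, 0.007], [0.001, -1.0, 0.002], [0.007, -0.002, -1.0]]
wrist_force: [-1.0, -0.4, -0.6]
gripper_width: 0.6
gripper_force: 0.0
```

```bash
python3 go.py 0.49 0.017 0.19; python3 - <<'E'
from h import *
from station import r
for n in("scene","side","wrist"):
    c=r.capture(n); np.savez(f"pics/{n}4.npz",**c); cv2.imwrite(f"pics/{n}4.png",c["pixels"][:,:,::-1])
    P=cloud(c); z=P[...,2]; h=cv2.cvtColor(c["pixels"],cv2.COLOR_RGB2HSV).astype(int)
    M=(h[...,2]<75)&(h[...,1]<110)&(np.hypot(P[...,0]-.6545,P[...,1]+.096)<.025)&(z>.09)&(z<.135)
    p=P[M]; print(n,"knob",len(p),np.percentile(p[:,2],[50,90,97]) if len(p) else "",p[p[:,2]>.11].mean(0) if len(p) else "")
    M=((h[...,0]<8)|(h[...,0]>172))&(h[...,1]>150)&(z>.105)&(z<.12)&(P[...,0]>.4)&(P[...,0]<.65)&(abs(P[...,1])<.15)
    if M.sum()>50: print("red flange",M.sum(),circ(cv2.convexHull(P[M][:,:2].astype(np.float32)).reshape(-1,2)))
    K=((h[...,0]<8)|(h[...,0]>172))&(h[...,1]>150)&(z>.134)&(z<.142)&(np.hypot(P[...,0]-.49,P[...,1]-.017)<.03)
    if K.sum()>10: print("lid knob top",K.sum(),P[K].mean(0),circ(cv2.convexHull(P[K][:,:2].astype(np.float32)).reshape(-1,2)))
E
```

```text
t 6.3 tcp [ 0.5856 -0.0934  0.2016] F [-1.02 -0.38 -0.61] w 0.6 0.0 j [  6.5  18.7  -4.4  -0.1 -66.5  83.6]
shift [-0.0955 -0.1105  0.0111]
rot to G [-0.11 -0.43  0.07]
scene knob 107 [0.10929057 0.11489885 0.11563243] [ 0.65766253 -0.09122318  0.11369378]
red flange 292 (array([0.49307558, 0.01811837]), np.float64(0.03894003299102491))
lid knob top 33 [0.49298015 0.01801836 0.13666163] (array([0.49218129, 0.01625909]), np.float64(0.011672811678302716))
side knob 95 [0.11090289 0.115323   0.11583345] [ 0.65354869 -0.0905033   0.11388513]
red flange 402 (array([0.49079542, 0.01716745]), np.float64(0.03843808759740971))
lid knob top 51 [0.48978168 0.01715979 0.1372099 ] (array([0.48953985, 0.01623879]), np.float64(0.011835624550836947))
wrist knob 0  
red flange 637 (array([0.50856803, 0.01272739]), np.float64(0.02552568958540296))
```

View pics/wrist4.png

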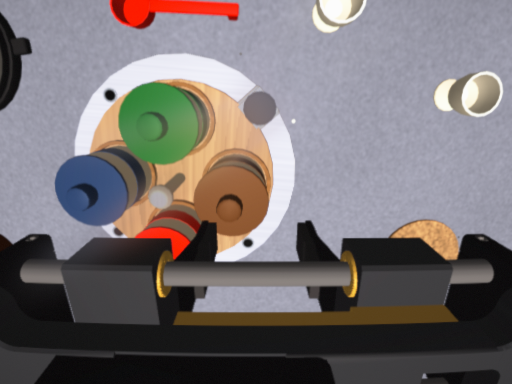

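Wrist view: the pin knob is at (260,107) in the back-right hole, with green at the back, brown on the right and red at the front under the gripper. The knob top height of 0.114 m matches the home value, so the pin is in. Next is the lid.

Converted, -0.4 degrees is -0.0022.

tcp_steps([
  {"aperture": 0.55, "xyz": [-0.02, -0.03, 0]},
  {"aperture": 0.55, "xyz": [-0.045, -0.065, 0], "rot": [0, -0.0022, 0]},
  {"aperture": 0.55, "xyz": [-0.075, -0.095, 0.01], "rot": [0, -0.0022, 0]},
  {"aperture": 0.55, "xyz": [-0.0945, -0.1105, 0.03], "rot": [0, -0.0022, 0]},
  {"aperture": 0.55, "xyz": [-0.0945, -0.1105, 0.037], "rot": [0, -0.0022, 0]},
  {"aperture": 0.55, "xyz": [-0.0945, -0.1105, 0.037], "rot": [0, -0.0022, 0]},
])

```text
time_s: 7.05
tcp_pos: [0.4894, 0.0172, 0.1618]
ee_rot: [[1.0, 0.002, -0.007], [0.002, -1.0, 0.001], [-0.007, -0.001, -1.0]]
wrist_force: [0.4, -1.1, 0.7]
gripper_width: 0.548
gripper_force: 0.0
```

```bash
python3 go.py 0.491 0.017 0.1168; python3 - <<'E'
from h import *
from station import r
c=r.capture("wrist"); np.savez("pics/w5.npz",**c); P=cloud(c); z=P[...,2]; h=cv2.cvtColor(c["pixels"],cv2.COLOR_RGB2HSV).astype(int)
M=((h[...,0]<8)|(h[...,0]>172))&(h[...,1]>150)&(z>.133)&(z<.142)
print(M.sum(),np.median(P[M],0) if M.any() else "")
cn=cv2.findContours(M.astype(np.uint8),0,1)[0]
if cn: cn=max(cn,key=cv2.contourArea); print(cv2.boundingRect(cn),circ(onplane(c,cn.reshape(-1,2),.137)))
E
```

```text
t 7.05 tcp [0.4894 0.0172 0.1618] F [ 0.43 -1.06  0.66] w 0.548 0.0 j [ 20.9  11.  -21.   -0.2 -58.3  69.3]
shift [0.0019 0.0003 0.045 ]
rot to G [-0.07  0.39  0.11]
693 [0.49254649 0.01456251 0.13684042]
(245, 190, 31, 29) (array([0.49221062, 0.0145025 ]), np.float64(0.012180309174098824))
```

Converted, 0.2 degrees is 0.0011.

tcp_steps([
  {"aperture": 0.55, "xyz": [0.0022, 0.0015, 0.015], "rot": [0, 0.0011, 0]},
  {"aperture": 0.55, "xyz": [0.0022, 0.0015, 0.03], "rot": [0, 0.0011, 0]},
  {"aperture": 0.55, "xyz": [0.0022, 0.0015, 0.04], "rot": [0, 0.0011, 0]},
  {"aperture": 0.55, "xyz": [0.0022, 0.0015, 0.0445], "rot": [0, 0.0011, 0]},
  {"aperture": 0.1, "xyz": [0.0022, 0.0015, 0.0445], "rot": [0, 0.0011, 0]},
  {"aperture": 0.1, "xyz": [0.0022, 0.0015, 0.0445], "rot": [0, 0.0011, 0]},
  {"aperture": 0.1, "xyz": [0.0022, 0.0015, 0.0445], "rot": [0, 0.0011, 0]},
  {"aperture": 0.1, "xyz": [0.0022, 0.0015, 0.0445], "rot": [0, 0.0011, 0]},
])

```text
time_s: 7.9
tcp_pos: [0.4911, 0.0153, 0.1181]
ee_rot: [[1.0, 0.0, -0.002], [0.0, -1.0, 0.002], [-0.002, -0.002, -1.0]]
wrist_force: [-0.2, 1.1, -0.4]
gripper_width: 0.268
gripper_force: 0.0
```

```bash
python3 go.py
```

```text
t 7.9 tcp [0.4911 0.0153 0.1181] F [-0.19  1.08 -0.38] w 0.268 0.0 j [ 20.7  13.8 -24.6  -0.2 -51.7  69.5]
rot to G [-0.12  0.11  0.02]
```

tcp_steps([
  {"aperture": 0.1},
  {"aperture": 0.1},
])

```text
time_s: 8.1
tcp_pos: [0.4908, 0.0153, 0.1178]
ee_rot: [[1.0, 0.0, -0.003], [0.0, -1.0, 0.002], [-0.003, -0.002, -1.0]]
wrist_force: [0.4, -0.2, 0.3]
gripper_width: 0.129
gripper_force: 0.0
```

The fingers are closing to less than the knob's width, so I need to look.

```bash
python3 - <<'E'
from h import *
from station import r
a=[]
for n,(x0,x1,y0,y1) in (("scene",(220,350,130,265)),("side",(190,320,155,290))):
    c=r.capture(n); np.savez(f"pics/{n}6.npz",**c); a.append(c["pixels"][y0:y1,x0:x1,::-1])
cv2.imwrite("pics/c6.png",cv2.resize(cv2.hconcat(a),None,fx=3,fy=3,interpolation=2))
E
```

```text
(no output)
```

View pics/c6.png

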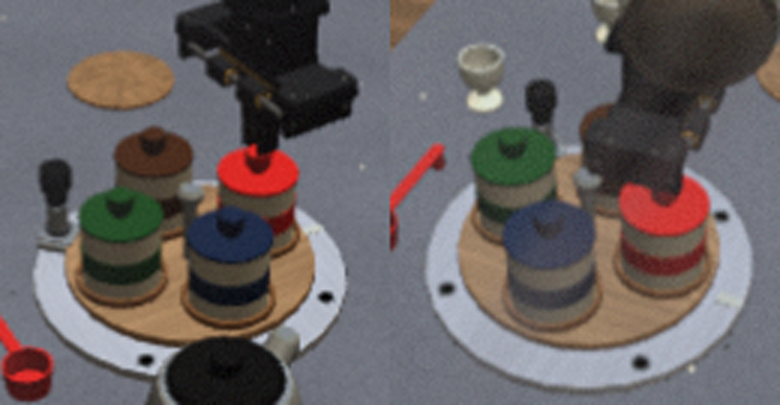

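```bash
python3 go.py; python3 - <<'E'
from h import *
for n in("scene","side"):
    c=dict(np.load(f"pics/{n}6.npz")); P=cloud(c); z=P[...,2]; h=cv2.cvtColor(c["pixels"],cv2.COLOR_RGB2HSV).astype(int)
    near=np.hypot(P[...,0]-.491,P[...,1]-.016)<.06
    D=(h[...,2]<60)&(h[...,1]<140)&near&(z>.115)&(z<.18); p=P[D]; print(n,"dark",len(p))
    for a,b in((.115,.13),(.13,.145),(.145,.16)): 
        q=p[(p[:,2]>a)&(p[:,2]<b)]; print(" ",a,len(q),q.min(0).round(3) if len(q) else"",q.max(0).round(3) if len(q) else "")
    K=((h[...,0]<8)|(h[...,0]>172))&(h[...,1]>150)&near&(z>.1); p=P[K]; 
    k=p[p[:,2]>.12]; print(" red",len(p),"knob",len(k),k.mean(0) if len(k) else "",k.min(0) if len(k) else "",k.max(0) if len(k) else"", "flange",circ(cv2.convexHull(p[p[:,2]<.12][:,:2].astype(np.float32)).reshape(-1,2)))
    T=c["world_from_camera"]; q=np.linalg.inv(T)@np.array([.491,.0153,.118,1]); uv=cv2.projectPoints(np.array([[q[0],-q[1],-q[2]]]),np.zeros(3),np.zeros(3),c["K"],c["distortion"])[0]; print(" tcp px",uv.ravel())
E
```

```text
t 8.2 tcp [0.4907 0.0152 0.1177] F [ 0.02 -0.32 -0.51] w 0.109 0.0 j [ 20.7  13.9 -24.6  -0.2 -51.7  69.5]
rot to G [-0.1   0.17  0.02]
scene dark 115
  0.115 0  
  0.13 7 [0.484 0.005 0.141] [0.497 0.031 0.145]
  0.145 45 [0.477 0.002 0.145] [0.503 0.034 0.16 ]
 red 352 knob 58 [0.49784578 0.02296337 0.1338482 ] [0.48621942 0.00960152 0.12002486] [0.50630339 0.03337249 0.15625144] flange (array([0.49133309, 0.01770604]), np.float64(0.03920467549056623))
 tcp px [305.33326386 184.59437776]
side dark 0
  0.115 0  
  0.13 0  
  0.145 0  
 red 381 knob 6 [0.48091859 0.02126505 0.12343538] [0.47861225 0.01746805 0.12094762] [0.48304858 0.0244405  0.12513997] flange (array([0.49020194, 0.01709681]), np.float64(0.03830616071345227))
 tcp px [280.9296624  220.24062998]
```

```bash
python3 - <<'E'
from h import *
c=dict(np.load("pics/scene6.npz")); P=cloud(c)
for u in (303,306,309):
    for v in range(164,196,2): print(u,v,c["pixels"][v,u],P[v,u].round(3))
c=dict(np.load("pics/w5.npz")); P=cloud(c); g=c["pixels"].max(2)
for a,b in ((190,218),(296,325)): # finger tips in wrist view
    z=P[218:300,a:b]; m=g[218:300,a:b]<60; q=z[m]; print("wrist finger",m.sum(),"zmin",np.percentile(q[:,2],[1,5,20]),q[q[:,2].argmin()])
E
```

```text
303 164 [21 21 21] [0.528 0.05  0.221]
303 166 [19 17 16] [0.498 0.011 0.182]
303 168 [19 17 18] [0.496 0.008 0.174]
303 170 [21 16 17] [0.497 0.009 0.167]
303 172 [23 22 20] [0.5   0.014 0.165]
303 174 [18 18 16] [0.497 0.01  0.154]
303 176 [18 17 15] [0.495 0.007 0.145]
303 178 [100  23  21] [0.499 0.013 0.143]
303 180 [215  39  34] [0.5   0.015 0.138]
303 182 [116  25  22] [0.502 0.019 0.133]
303 184 [66 21 20] [0.505 0.023 0.13 ]
303 186 [127  25  25] [0.5   0.016 0.117]
303 188 [215  41  38] [0.502 0.02  0.113]
303 190 [221  39  35] [0.507 0.027 0.112]
303 192 [224  44  38] [0.513 0.035 0.112]
303 194 [159  28  27] [0.521 0.046 0.115]
306 164 [65 52 34] [0.525 0.059 0.225]
306 166 [31 27 20] [0.503 0.031 0.195]
306 168 [13  9  7] [0.503 0.031 0.188]
306 170 [18 14 17] [0.501 0.029 0.18 ]
306 172 [20 19 18] [0.505 0.035 0.178]
306 174 [15  8 12] [0.502 0.031 0.168]
306 176 [16 13 14] [0.5   0.029 0.16 ]
306 178 [26 17 18] [0.5   0.03  0.153]
306 180 [30 15 14] [0.503 0.034 0.15 ]
306 182 [101  22  19] [0.499 0.028 0.138]
306 184 [72 17 16] [0.498 0.027 0.13 ]
306 186 [63 19 19] [
[... 317 characters left out ...]
5 16] [0.496 0.036 0.182]
309 172 [16 13 14] [0.495 0.036 0.175]
309 174 [10  8 10] [0.488 0.027 0.161]
309 176 [11  8 12] [0.488 0.027 0.154]
309 178 [14 11 15] [0.488 0.028 0.148]
309 180 [34 19 15] [0.489 0.029 0.141]
309 182 [106  21  20] [0.487 0.027 0.133]
309 184 [89 20 18] [0.487 0.027 0.125]
309 186 [181  35  28] [0.48  0.019 0.111]
309 188 [226  45  42] [0.489 0.031 0.114]
309 190 [219  38  34] [0.494 0.038 0.113]
309 192 [223  42  39] [0.501 0.047 0.115]
309 194 [167  29  25] [0.507 0.056 0.115]
wrist finger 1124 zmin [0.18707083 0.19191437 0.20277049] [0.49818137 0.04399459 0.18541108]
wrist finger 1146 zmin [0.18721417 0.19286739 0.20339685] [ 0.4996158  -0.01373349  0.18503808]
```

The scene and wrist depth agree that the fingertips end about 23 mm above the reported TCP, so the fingers closed just above the knob without touching it. I'll reopen and go 23 mm lower, watching the force.

tcp_steps([
  {"aperture": 0.55},
  {"aperture": 0.55},
  {"aperture": 0.55},
  {"aperture": 0.55},
  {"aperture": 0.55},
  {"aperture": 0.55, "xyz": [0, 0, 0.008]},
  {"aperture": 0.55, "xyz": [0, 0, 0.014]},
  {"aperture": 0.55, "xyz": [0, 0, 0.018]},
])

```text
time_s: 9.0
tcp_pos: [0.4901, 0.0151, 0.0985]
ee_rot: [[1.0, 0.0, -0.005], [0.0, -1.0, 0.001], [-0.005, -0.001, -1.0]]
wrist_force: [0.5, 0.3, 0.5]
gripper_width: 0.545
gripper_force: 0.0
```

tcp_steps([
  {"aperture": 0.55, "xyz": [0, 0, 0.003]},
  {"aperture": 0.55, "xyz": [0, 0, 0.004]},
  {"aperture": 0.1, "xyz": [0, 0, 0.004]},
  {"aperture": 0.1, "xyz": [0, 0, 0.004]},
  {"aperture": 0.1, "xyz": [0, 0, 0.004]},
  {"aperture": 0.1, "xyz": [0, 0, 0.004]},
  {"aperture": 0.1, "xyz": [0, 0, 0.004]},
])

```text
time_s: 9.7
tcp_pos: [0.4908, 0.0153, 0.0957]
ee_rot: [[1.0, 0.0, -0.003], [0.0, -1.0, 0.002], [-0.003, -0.002, -1.0]]
wrist_force: [-0.1, 0.1, 1.4]
gripper_width: 0.289
gripper_force: 30.0
```

tcp_steps([
  {"aperture": 0.1, "xyz": [0, 0, -0.01]},
  {"aperture": 0.1, "xyz": [0, 0, -0.025]},
  {"aperture": 0.1, "xyz": [0, 0, -0.045]},
  {"aperture": 0.1, "xyz": [0, 0, -0.065]},
  {"aperture": 0.1, "xyz": [0, 0, -0.08]},
  {"aperture": 0.1, "xyz": [0, 0, -0.08]},
])

```text
time_s: 10.3
tcp_pos: [0.4926, 0.0155, 0.1783]
ee_rot: [[1.0, 0.001, 0.003], [0.001, -1.0, 0.003], [0.003, -0.003, -1.0]]
wrist_force: [1.9, 0.4, -0.4]
gripper_width: 0.288
gripper_force: 30.0
```

```bash
python3 go.py 0.427 -0.35 0.06; python3 - <<'E'
from h import *
from station import r
c=r.capture("side"); s=r.sense(); P=cloud(c); z=P[...,2]; h=cv2.cvtColor(c["pixels"],cv2.COLOR_RGB2HSV).astype(int)
M=((h[...,0]<8)|(h[...,0]>172))&(h[...,1]>150)&(z>.15)&(z<.25)&(np.hypot(P[...,0]-.491,P[...,1]-.016)<.06); p=P[M]; print("lid",len(p),np.percentile(p[:,2],[5,50,95]),s["tcp_pos"],circ(cv2.convexHull(p[:,:2].astype(np.float32)).reshape(-1,2)))
q=p[abs(p[:,2]-np.median(p[:,2]))<.008]; n=np.linalg.svd(q-q.mean(0))[2][2]; print("tilt deg",np.degrees(np.arccos(abs(n[2]))))
M=(np.hypot(P[...,0]-.491,P[...,1]-.016)<.045)&(z>.03)&(z<.13); p=P[M]; print("caddy",np.percentile(p[:,2],[95,99]),p[p[:,2]>.1].mean(0))
E
```

```text
t 10.3 tcp [0.4926 0.0155 0.1783] F [ 1.93  0.41 -0.41] w 0.288 29.999913275241852 j [ 20.6  10.1 -19.6  -0.1 -60.   69.5]
shift [-0.0661  0.3658  0.117 ]
rot to G [-0.18 -0.15  0.04]
lid 327 [0.1942881  0.19615164 0.19796398] [0.49139236 0.0153658  0.17666801] (array([0.49247627, 0.01805581]), np.float64(0.038178587717518336))
tilt deg 0.482340112671911
caddy [0.1078277  0.10944386] [0.48922265 0.01767937 0.10564742]
```

tcp_steps([
  {"aperture": 0.1, "xyz": [-0.004, 0.02, 0]},
  {"aperture": 0.1, "xyz": [-0.01, 0.055, 0]},
  {"aperture": 0.1, "xyz": [-0.018, 0.095, 0]},
  {"aperture": 0.1, "xyz": [-0.026, 0.14, 0]},
  {"aperture": 0.1, "xyz": [-0.034, 0.185, 0]},
  {"aperture": 0.1, "xyz": [-0.042, 0.23, 0]},
  {"aperture": 0.1, "xyz": [-0.05, 0.275, 0]},
  {"aperture": 0.1, "xyz": [-0.057, 0.315, 0]},
])

```text
time_s: 11.15
tcp_pos: [0.4326, -0.3015, 0.174]
ee_rot: [[1.0, -0.001, -0.005], [-0.0, -1.0, 0.003], [-0.005, -0.003, -1.0]]
wrist_force: [1.7, -0.7, -0.8]
gripper_width: 0.286
gripper_force: 30.0
```

tcp_steps([
  {"aperture": 0.1, "xyz": [-0.005, 0.03, 0]},
  {"aperture": 0.1, "xyz": [-0.008, 0.05, 0.01]},
  {"aperture": 0.1, "xyz": [-0.008, 0.05, 0.04]},
  {"aperture": 0.1, "xyz": [-0.008, 0.05, 0.075]},
  {"aperture": 0.1, "xyz": [-0.008, 0.05, 0.105]},
  {"aperture": 0.1, "xyz": [-0.008, 0.05, 0.13]},
  {"aperture": 0.1, "xyz": [-0.008, 0.05, 0.14]},
  {"aperture": 0.1, "xyz": [-0.008, 0.05, 0.14]},
])

```text
time_s: 11.95
tcp_pos: [0.4241, -0.349, 0.0332]
ee_rot: [[1.0, 0.0, -0.007], [0.0, -1.0, 0.004], [-0.007, -0.004, -1.0]]
wrist_force: [0.2, -0.2, -0.0]
gripper_width: 0.292
gripper_force: 30.0
```

```bash
python3 go.py 0.427 -0.35 0.0; python3 - <<'E'
from h import *
from station import r
c=r.capture("side"); np.savez("pics/side7.npz",**c); s=r.sense(); P=cloud(c); z=P[...,2]; h=cv2.cvtColor(c["pixels"],cv2.COLOR_RGB2HSV).astype(int); t=s["tcp_pos"]
M=((h[...,0]<8)|(h[...,0]>172))&(h[...,1]>150)&(z>.0)&(z<.2)&(np.hypot(P[...,0]-t[0],P[...,1]-t[1])<.06); p=P[M]; print("lid",len(p),np.percentile(p[:,2],[5,50,95]),circ(cv2.convexHull(p[:,:2].astype(np.float32)).reshape(-1,2)))
a=c["pixels"][100:280,230:430,::-1]; cv2.imwrite("pics/c7.png",cv2.resize(a,None,fx=3,fy=3,interpolation=2))
E
```

```text
t 11.95 tcp [ 0.4241 -0.349   0.0332] F [ 0.17 -0.16 -0.03] w 0.292 29.999919533729553 j [-22.6  25.3 -21.8  -0.  -43.3 112.6]
shift [0.0031 0.0011 0.0332]
rot to G [-0.21  0.43  0.01]
lid 181 [0.04844375 0.05094068 0.05329606] (array([ 0.42237024, -0.34340027]), np.float64(0.03715046773149537))
```

View pics/c7.png

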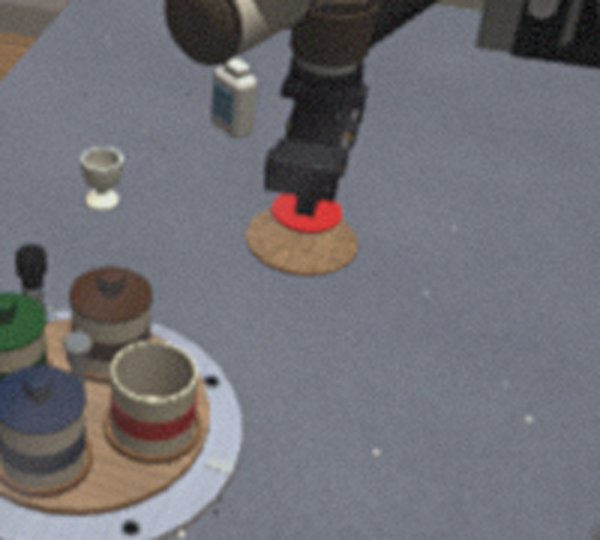

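The lid is held level above the coaster (crop (305,210)) and the red caddy stands open at the front by the white mark. The flange top is at 0.051 m and needs to reach 0.017 m, so I'll lower 34 mm, creeping at the end.

tcp_steps([
  {"aperture": 0.1, "xyz": [0.002, 0, 0.01]},
  {"aperture": 0.1, "xyz": [0.002, 0, 0.02]},
  {"aperture": 0.1, "xyz": [0.002, 0, 0.028]},
  {"aperture": 0.1, "xyz": [0.002, 0, 0.031]},
  {"aperture": 0.1, "xyz": [0.002, 0, 0.031]},
])

```text
time_s: 12.5
tcp_pos: [0.4271, -0.3495, 0.0035]
ee_rot: [[1.0, 0.0, -0.004], [0.0, -1.0, 0.002], [-0.004, -0.002, -1.0]]
wrist_force: [0.5, 1.1, 0.3]
gripper_width: 0.29
gripper_force: 30.0
```

tcp_steps([
  {"aperture": 0.1, "xyz": [0, 0, 0.001]},
  {"aperture": 0.1, "xyz": [0, 0, 0.0015]},
  {"aperture": 0.1, "xyz": [0, 0, 0.0015]},
])

```text
time_s: 12.8
tcp_pos: [0.4276, -0.3497, 0.0028]
ee_rot: [[1.0, 0.0, -0.003], [0.0, -1.0, 0.001], [-0.003, -0.001, -1.0]]
wrist_force: [-0.9, 0.5, 0.1]
gripper_width: 0.291
gripper_force: 30.0
```

tcp_steps([
  {"aperture": 0.1, "xyz": [0, 0, 0.001]},
  {"aperture": 0.1, "xyz": [0, 0, 0.002]},
  {"aperture": 0.1, "xyz": [0, 0, 0.002]},
])

```text
time_s: 13.1
tcp_pos: [0.4274, -0.3496, 0.0005]
ee_rot: [[1.0, 0.0, -0.003], [0.0, -1.0, 0.002], [-0.003, -0.002, -1.0]]
wrist_force: [0.5, 1.0, -1.0]
gripper_width: 0.293
gripper_force: 30.0
```

tcp_steps([
  {"aperture": 0.1, "xyz": [0, 0, 0.001]},
  {"aperture": 0.1, "xyz": [0, 0, 0.0015]},
  {"aperture": 0.1, "xyz": [0, 0, 0.0015]},
])

```text
time_s: 13.4
tcp_pos: [0.4275, -0.3497, -0.0003]
ee_rot: [[1.0, 0.001, -0.003], [0.001, -1.0, 0.001], [-0.003, -0.001, -1.0]]
wrist_force: [-1.3, 1.0, 4.4]
gripper_width: 0.285
gripper_force: 30.0
```

Contact at 4 N. I'll open, back off straight up, then check.

tcp_steps([
  {"aperture": 0.55},
  {"aperture": 0.55},
  {"aperture": 0.55},
  {"aperture": 0.55},
  {"aperture": 0.55, "xyz": [0, 0, -0.015]},
  {"aperture": 0.55, "xyz": [0, 0, -0.045]},
  {"aperture": 0.55, "xyz": [0, 0, -0.09]},
  {"aperture": 0.55, "xyz": [0, 0, -0.13]},
])

```text
time_s: 14.2
tcp_pos: [0.4277, -0.3499, 0.1305]
ee_rot: [[1.0, 0.0, -0.004], [0.0, -1.0, 0.002], [-0.004, -0.002, -1.0]]
wrist_force: [1.0, -2.0, 0.1]
gripper_width: 0.551
gripper_force: 0.0
```

tcp_steps([
  {"aperture": 0.55, "xyz": [-0.03, 0.01, 0]},
  {"aperture": 0.55, "xyz": [-0.03, 0.01, 0]},
  {"aperture": 0.55, "xyz": [-0.03, 0.01, 0]},
])

```text
time_s: 14.5
tcp_pos: [0.3973, -0.3599, 0.1291]
ee_rot: [[1.0, -0.001, -0.003], [-0.001, -1.0, 0.002], [-0.003, -0.002, -1.0]]
wrist_force: [0.6, -0.4, -0.1]
gripper_width: 0.551
gripper_force: 0.0
```

```bash
python3 - <<'E'
from h import *
from station import r
for n in("scene","side"):
    c=r.capture(n); P=cloud(c); z=P[...,2]; h=cv2.cvtColor(c["pixels"],cv2.COLOR_RGB2HSV).astype(int)
    M=((h[...,0]<8)|(h[...,0]>172))&(h[...,1]>150)&(z>.0)&(z<.06)&(np.hypot(P[...,0]-.427,P[...,1]+.35)<.07); p=P[M]; f=p[p[:,2]<.022]
    print(n,"lid",len(p),np.percentile(p[:,2],[5,50,97]),circ(cv2.convexHull(f[:,:2].astype(np.float32)).reshape(-1,2)))
    K=(h[...,2]<75)&(h[...,1]<110)&(np.hypot(P[...,0]-.6545,P[...,1]+.096)<.025)&(z>.09)&(z<.135); p=P[K]; print(" pin knob",np.percentile(p[:,2],[50,97]))
    a=c["pixels"][120:265,190:370,::-1] if n=="scene" else c["pixels"][110:290,180:400,::-1]
    cv2.imwrite(f"pics/{n}8.png",cv2.resize(a,None,fx=3,fy=3,interpolation=2))
E
```

```text
scene lid 223 [0.01188545 0.01781594 0.04074894] (array([ 0.42350757, -0.34866378]), np.float64(0.04342418637646201))
 pin knob [0.10982407 0.11583341]
side lid 247 [0.01484147 0.01781206 0.04182845] (array([ 0.42695191, -0.3472602 ]), np.float64(0.03864702217682288))
 pin knob [0.11074184 0.11632911]
```

View pics/side8.png

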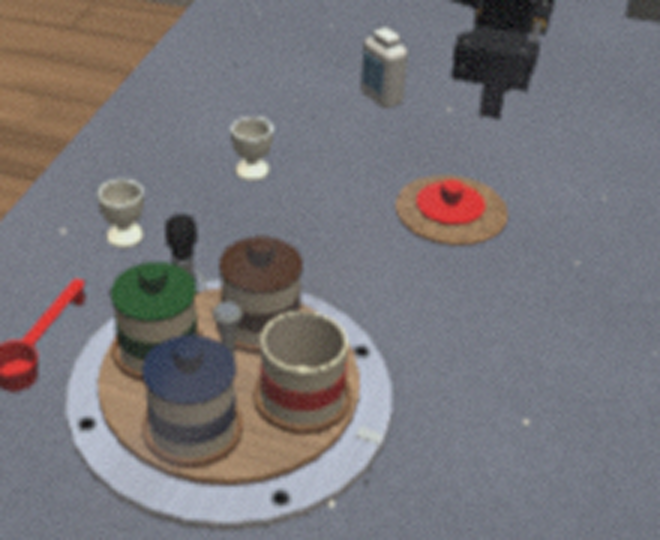

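The lid lies flat, knob up, near the coaster's centre (451,205), with its flange top at about 17.8 mm as expected. The red caddy is at the white mark, the pin is home, and the gripper is clear of everything.

```bash
python3 -c "
from station import r
print(r.finish_job())"
```

```text
the job is handed in; nothing more can be done
None
```

The job is handed in with no result printed: by my last camera check the red caddy is at the white mark, the pin is home, the red lid lies flat and knob up on the cork coaster, and nothing else appears moved.

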